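# Edge hardness of a plate with the two-stage squeeze tester

### The job

Take an edge hardness reading: lay the packing block on the tester's rest table and press down on it to feel that it lies flat, then lay the square plate squarely on the packing, between indenter and anvil, and press down on that too. Squeeze the trigger towards the grip as far as its pressure point, where the plate is nipped against the anvil at preload, and keep it still there for about a second; then squeeze on through the second stage to the stop, keep it there for about a second, and let the trigger go. Leave the packing and plate lying on the rest and the other things on the bench where they are.

Things in the scene. Friction and masses are not known exactly. Their poses are not given: they have to be found in the camera images.
- tester: Grey bench tester fixed to the bench, 255 x 82 x 190 mm (x, y, z). Origin: centre of its underside; z up; x runs from the trigger end to the anvil end: steel trigger lever, black upright grip, housing (x -95 to -5, top z 112 mm), indenter, rest table, anvil post (x 99 to 125, 36 mm wide in y, top z 106).
- dial (a point): Centre of the dial on the housing's -y side (tester x -48, y -38, z 72 mm; 54 mm across). Its pointer follows the travel of the ram that carries the indenter: clockwise, 15 times the trigger's angle.
- nose (a point): Where the indenter leaves the housing (tester x -5, y 0, z 90 mm). Its tip, a 10 mm round rod, stands 24.5 to 27.5 mm beyond (how far it is screwed out differs and is not reported: the pressure point must be felt). The trigger drives it to +x, 60 mm per rad. It sits on a spring, 12 N pretension and 1.7 N/mm beyond.
- anvil: Anvil, a steel disc 16 mm across facing the indenter; its origin is the centre of the face that the plate is pressed against (tester x 90, y 0, z 90 mm). At rest 67.5 to 70.5 mm lie free between indenter tip and anvil face.
- rest (a point): Centre of the rest table's top, midway between anvil and indenter (tester x 55.5, y 0, z 70 mm); axes as the tester's. The table is 46 mm in x and 44 mm in y: packing and plate overhang it in y and can be held by their two y sides, with free space beside and below.
- grip (a point): Point on the front (+x) face of the fixed black grip at the height to hold it (tester x -65, y 0, z 150 mm); axes as the tester's. The grip is 18 mm thick in x, 30 mm wide in y, its top at z 190 mm; it does not move. 60 mm are free in front of it above the housing.
- pad (a point): Point on the outer (-x) face of the trigger lever, level with the grip point, moving with the trigger: at rest 67 mm from the grip point, at the stop 37 mm. The lever is 12 mm thick, 24 mm wide, top at z 183 mm. Force felt here: 2.5 to 5 N in the first stage, up to 8 N while the indenter slides the plate; at the pressure point it steps up to 10 to 13 N, then 0.5 N per mm to 14 to 20 N at the stop.
- trigger (a joint): Trigger lever, hinged on a level pin (tester x -114, z 30 mm): 0 at rest, 0.255 rad at its stop, growing as its upper end swings to +x towards the grip. It springs back when let go. With the plate in place the pressure point lies somewhere from 0.12 to 0.19 rad; held with about 9 N at the pad point it stands there.
- packing: Packing block of bare steel, 42 x 56 x 14 mm (x, y, z), with two dark dots of screw holes in its top; 0.26 kg. Origin: centre of its underside. It goes on the rest table with its 56 mm side along the tester's y, so that its 42 mm stay clear of indenter and anvil.
- plate: Square steel test plate, 60 x 60 x 12 mm, 0.33 kg. Origin: centre of its underside, z up. It goes flat on the packing block, its sides parallel to the tester's, so that the indenter meets the middle of one edge; it need not touch the anvil beforehand, the indenter slides it there (ground steel, lightly oiled).
- rebar: Bystander: ribbed bar sample, 85 mm long, 18 mm thick, lying on the bench; origin at its middle. Leave it.
- coupon: Bystander: small dark flat steel sample 24 x 70 x 10 mm; origin at the centre of its underside. Leave it.
- magnet_pot: Bystander: pot magnet, 32 mm across, 27 mm high, with a black knob. Leave it.
Not all that is in view belongs to the job. What is shaped like the packing but blue is not meant.

How it is judged:
By the outcome, as a careful person would: the job done as asked, in the order asked, and still so for the second after the job is handed in, with the robot touching nothing.
It also fails if it takes over 72 s, if anything falls off the work surface, if the arm or the gripper's body presses on something with over 40 N, if the wrist force passes 120 N, or if a joint passes its speed limit or range.

### The arm

A 6-joint arm with a two-finger parallel gripper is mounted at the origin on a cart in front of the work surface, level with it; the furniture and walls round the work are solid. World frame = base frame: x ahead of the robot, y to its left, z up, the work surface at z = 0. Lengths are in m, angles in rad, forces in N, time in s.
With the tool pointing down it reaches from about 0.35 to 0.85 m from the base axis. Payload 8.1 kg.
Tool frame: the origin (TCP) lies between the finger pads; the fingertips stand 25 mm ahead of it and the grasp point (between the pads) lies 6 mm ahead of it (robot.tip_extent is the distance from the TCP to the fingertips, in m); z points along the fingers, y is the direction in which the jaws open and shut (so a half turn about z gives the same grasp; the last joint's range is limited). The gripper opens to 93 mm and grips with 3 to 60 N. Pads are 15 mm wide; open, the fingers measure 128 mm over their backs; the gripper's body (75 mm by 188 mm) begins 65 mm behind the grasp point.
Start: joints at [1.134, 0.13, 1.488, -0, 1.523, -0.085], TCP at [0.207, 0.563, 0.244] pointing down, gripper open.
Joint ranges: [-2.96, 2.96], [-0.89, 2.26], [0.02, 2.5], [-1.34, 4.48], [0, 2.73], [-2.66, 2.66]. Speed limits (rad/s): [2.39, 2.39, 2.79, 3.14, 3.14, 3.14].

### API

Orientations are given as a rotation vector (axis times angle).
In Python, from plant import robot gives the robot as it stands.
- The arm moves only by the tool drive_tool, never from a script. Its argument "increments" is a list of rows, each a list of 7 numbers: the closure, from 0 (fully open) to 1 (shut), then the shift along the world's x, y, z in units of 25 mm (1.0 is 25 mm), then the turn, a rotation vector about the world's x, y, z in rad. In form: [[gripper, dx, dy, dz, rx, ry, rz], ...]. A call has 1 to 20 rows; each row is the pose to reach, as a shift and turn from the pose commanded when the call began; what a row does not reach only later rows make up. A row lasts 1/12 s, in which the tool goes at most 41.7 mm and 7.16 degrees, less where a joint would pass 70% of its speed; a pose out of reach is approached as far as the arm can. A call with a gripper value outside its range is refused whole. The fingers move at their own pace and stop on an object; "squeeze" is the grip in N (left out, the last holds). Time passes only in rows, so rows that repeat a pose let the fingers close. It gives the time, the measured TCP pose, the force and the opening at its end, in the units of the state.
- robot.read_state(): the state, without advancing time (a new reading comes with each control period).
- robot.read_camera(name): name is "side" or "top"; returns a dict with "image" (480x640x3 uint8, red, green, blue), "fx", "fy", "cx", "cy" (pixels), "dist" ([k1, k2, p1, p2, k3] as OpenCV has them; the pictures are not rectified), "T" (4x4, takes a point from camera to world coordinates). Camera axes: x right, y down, z forward; pixel columns grow to the right and rows downward; lengths in m; the calibration is good to about 2 mm. A picture is of the moment at which its call begins. There is no depth.
- robot.close_job(): hands the job in, once; it reports no verdict.
The state is a dict: "t": time; "q": joint angles; "dq": joint speeds; "joint_torque": joint torques, N m; "tool_pos": TCP position; "orientation": TCP orientation; "force": force on the tool from outside, world axes, zero at the start; "wrist_torque": the same for the moment, N m; "opening": finger opening in m.
Only numpy, scipy, OpenCV 4.12 (cv2) and the standard library are available. Lean on these libraries where they do the work, as an engineer would, in place of code of your own. Each camera call takes 0.05 s, during which the arm holds its last target.

## Working session

There is one attempt and no reset: what is moved stays moved. The work goes in short steps, Python scripts to look and compute and a tool call to move; the robot and the scene stay as the last step left them, time stands still between calls to the robot, and variables do not carry over. Pictures are saved under pics/ and viewed, and the job is handed in when it is done.

Besides the shell and the picture viewer there is one more tool, called after "Emit:" as a command line: name --pt "numbers of a row" for each row, then --argument value for the rest. drive_tool: Moves the arm, as the interface text tells. Its arguments: {"type":"object","properties":{"increments":{"type":"array"},"squeeze":{"type":"number"}},"required":["increments"]}

```bash
ls; mkdir -p pics; python3 - <<'E'
from plant import robot
import cv2,numpy as np
s=robot.read_state()
print(s['t'],s['tool_pos'],s['orientation'],s['force'],s['opening'])
for n in ("side","top"):
    c=robot.read_camera(n)
    cv2.imwrite(f"pics/{n}0.png",c["image"][:,:,::-1])
    print(n,c["fx"],c["fy"],c["cx"],c["cy"],c["dist"]);print(np.round(c["T"],4))
E
```

```text
pics
0.0 [0.20652058 0.56278678 0.24258618] [-5.49713905e-01 -3.09263387e+00  2.79947854e-03] [-0.70731772  0.02644198 -0.47700636] 0.0931209755631398
side 552.4798617634607 552.4798617634607 321.9229281774683 239.58896918632422 [-0.1324585  0.         0.         0.         0.       ]
[[ 0.9996 -0.0207  0.0182  0.6113]
 [-0.0256 -0.4463  0.8945 -1.1765]
 [-0.0104 -0.8946 -0.4467  0.6255]
 [ 0.      0.      0.      1.    ]]
top 468.5673534988756 468.5673534988756 317.24759843213513 238.26284489973744 [-0.02010347  0.          0.          0.          0.        ]
[[-0.144  -0.9682  0.2046  0.3944]
 [-0.9896  0.1413 -0.0276 -0.1709]
 [-0.0022 -0.2064 -0.9785  1.2295]
 [ 0.      0.      0.      1.    ]]
```

View pics/side0.png

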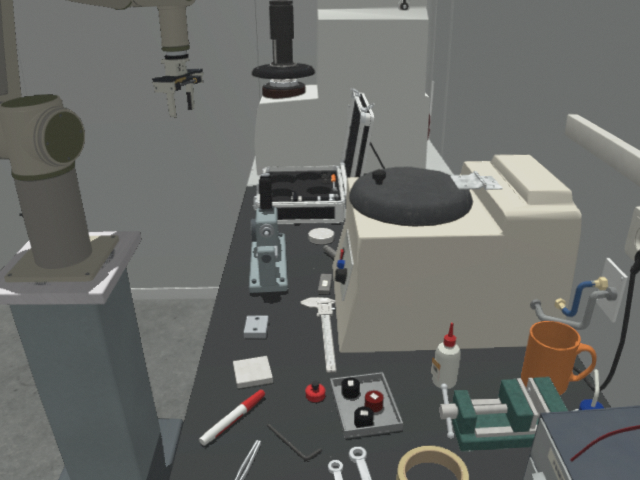

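View pics/top0.png

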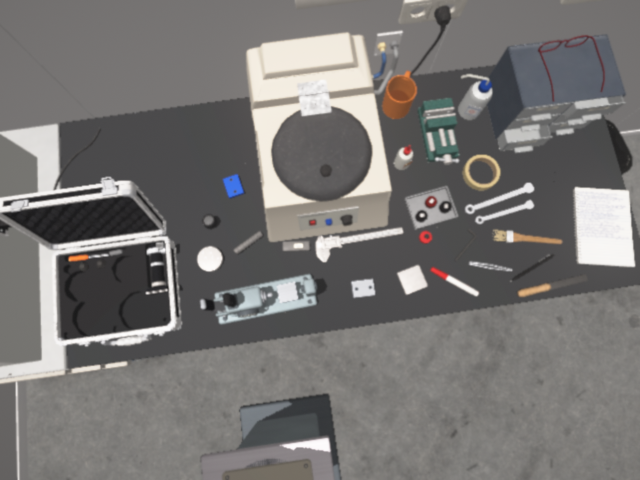

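Top view candidates for the packing: the grey block with two dots at (363,288), the blue block at (233,185), which is the wrong one, and the small piece at (295,245). Plate candidates: the square at (412,279) and the white disc at (209,259). I choose (363,288) and (412,279), and will check them in a close crop.

```bash
python3 - <<'E'
import cv2
t=cv2.imread("pics/top0.png");s=cv2.imread("pics/side0.png")
cv2.imwrite("pics/t1.png",cv2.resize(t[255:315,340:440],None,fx=8,fy=8,interpolation=cv2.INTER_CUBIC))
cv2.imwrite("pics/t2.png",cv2.resize(t[260:335,190:330],None,fx=5.7,fy=5.7,interpolation=cv2.INTER_CUBIC))
cv2.imwrite("pics/s1.png",cv2.resize(s[165:300,225:345],None,fx=4.4,fy=4.4,interpolation=cv2.INTER_CUBIC))
cv2.imwrite("pics/s2.png",cv2.resize(s[300:400,220:290],None,fx=6,fy=6,interpolation=cv2.INTER_CUBIC))
E
```

```text
(no output)
```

View pics/t1.png

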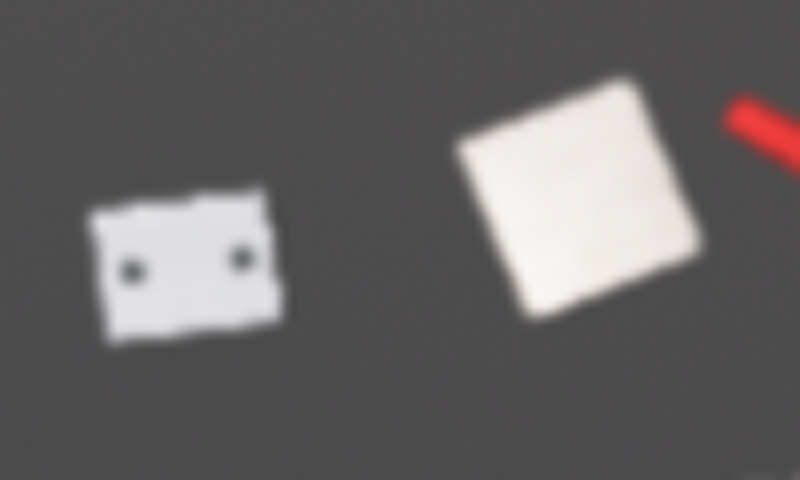

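View pics/t2.png

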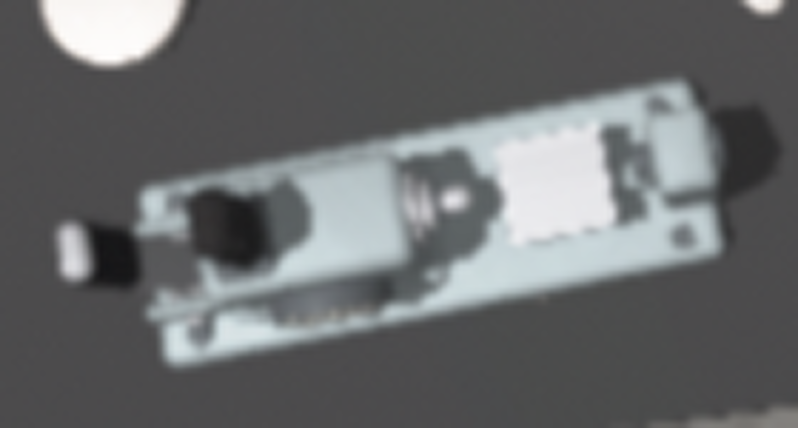

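View pics/s1.png

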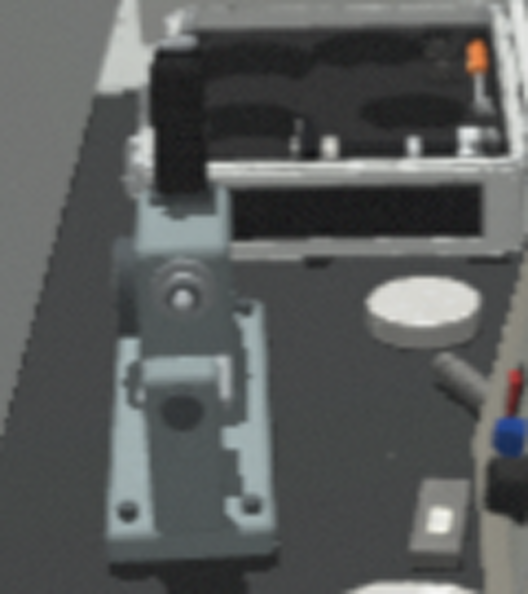

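View pics/s2.png

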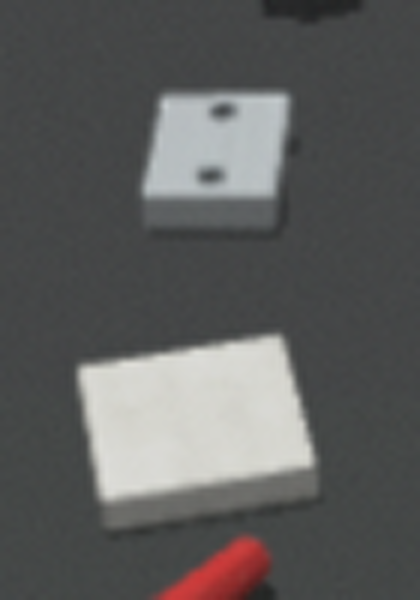

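```bash
cat > h.py <<'E'
import numpy as np,cv2,json
from scipy.optimize import least_squares
CAM={'side':(552.4798617634607,321.9229281774683,239.58896918632422,-0.1324585),'top':(468.5673534988756,317.24759843213513,238.26284489973744,-0.02010347)}
try: TT=np.load('T.npz')
except Exception:
    from plant import robot
    np.savez('T.npz',**{n:robot.read_camera(n)['T'] for n in CAM}); TT=np.load('T.npz')
def proj(n,P):
    f,cx,cy,k=CAM[n];Ti=np.linalg.inv(TT[n]);P=np.atleast_2d(np.array(P,float))
    return cv2.projectPoints(P,cv2.Rodrigues(Ti[:3,:3])[0],Ti[:3,3],np.array([[f,0,cx],[0,f,cy],[0,0,1]]),np.array([k,0,0,0,0]))[0][:,0]
def unproj(n,uv,z):
    f,cx,cy,k=CAM[n]
    r=cv2.undistortPoints(np.array(uv,float).reshape(-1,1,2),np.array([[f,0,cx],[0,f,cy],[0,0,1]]),np.array([k,0,0,0,0]))[:,0]
    d=np.c_[r,np.ones(len(r))]@TT[n][:3,:3].T;o=TT[n][:3,3]
    return o+d*((z-o[2])/d[:,2])[:,None]
def place(p,L):
    c,s=np.cos(p[2]),np.sin(p[2]);L=np.atleast_2d(L)
    return np.c_[p[0]+c*L[:,0]-s*L[:,1],p[1]+s*L[:,0]+c*L[:,1],L[:,2]]
def fit(obs,p0):
    # obs: list of (cam,local(mm),uv)
    def res(p):
        return np.concatenate([proj(n,place(p,np.array(l)/1000.))[0]-uv for n,l,uv in obs])
    r=least_squares(res,p0,loss='soft_l1');return r.x,res(r.x).reshape(-1,2)
E
python3 - <<'E'
from h import *
t2=lambda u,v:(190+u/5.7-.4,260+v/5.7-.4); s1=lambda u,v:(225+u/4.4-.4,165+v/4.4-.4)
t1=lambda u,v:(340+u/8-.45,255+v/8-.45); s2=lambda u,v:(220+u/6-.4,300+v/6-.4)
rest=[('top',(32.5,22,70),t2(497,148)),('top',(78.5,22,70),t2(600,122)),('top',(78.5,-22,70),t2(618,225)),('top',(32.5,-22,70),t2(513,247))]
tp=rest+[('top',(112,0,106),t2(682,155))]
sd=[('side',(127.5,-41,0),s1(108,563)),('side',(127.5,41,0),s1(277,553)),('side',(125,-18,106),s1(148,387)),('side',(125,18,106),s1(222,380)),('side',(21,0,90),s1(183,297))]
p0=[.33,0.15,-1.5]
for o in (tp,sd,tp+sd):
    p,r=fit(o,p0);print(np.round(p,4));print(np.round(r,1).tolist())
for bz in(10,15,20,25):
  q=[('top',l,t2(*u)) for l,u in (((-127.5,41,bz),(140,187)),((127.5,41,bz),(688,80)),((127.5,-41,bz),(722,255)),((-127.5,-41,bz),(165,368)))]
  p,r=fit(q,p0);print(bz,np.round(p,4),np.round(r,1).tolist())
pk=lambda c,f,z,a,b,us:[(c,l,f(*u)) for l,u in zip([(-a,b,z),(a,b,z),(a,-b,z),(-a,-b,z)],us)]
# local x along world x-ish: order (-x,+y),(+x,+y),(+x,-y),(-x,-y)
P1=pk('top',t1,14,21,28,[(108,343),(90,210),(265,190),(282,318)])
P2=pk('side',s2,14,21,28,[(161,92),(290,94),(278,196),(143,194)])
for o in(P1,P2,P1+P2):
    p,r=fit(o,[.35,-.1,0]);print('pack',np.round(p,4),np.round(r,1).tolist())
P1=pk('top',t1,12,30,30,[(532,322),(456,143),(630,75),(704,248)])
P2=pk('side',s2,12,30,30,[(78,367),(283,335),(316,468),(102,501)])
for o in(P1,P2,P1+P2):
    p,r=fit(o,[.35,-.2,0]);print('plate',np.round(p,4),np.round(r,1).tolist())
E
```

```text
[ 0.5101 -0.0552 -1.5249]
[[-0.2, -0.3], [-0.0, 0.8], [0.0, 0.2], [0.0, -0.1], [0.2, -0.4]]
[ 0.5082 -0.0433 -1.5009]
[[0.5, 0.8], [0.5, 0.9], [-1.0, -4.4], [-0.2, -3.7], [0.0, 0.7]]
[ 0.5092 -0.0549 -1.5062]
[[-0.5, -0.1], [-0.4, 0.6], [-0.0, -0.1], [0.1, -0.0], [-0.1, -0.9], [0.2, 3.7], [0.5, 3.8], [-1.2, -1.8], [-0.3, -1.1], [0.1, 2.9]]
10 [ 0.511  -0.0482 -1.5194] [[-0.2, 0.1], [-0.1, -0.1], [0.0, 0.2], [0.3, -0.2]]
15 [ 0.5105 -0.0487 -1.5195] [[-0.4, 0.1], [0.1, -0.2], [0.2, 0.2], [0.1, -0.1]]
20 [ 0.5101 -0.0492 -1.5195] [[-0.6, 0.1], [0.3, -0.3], [0.4, 0.2], [-0.1, -0.0]]
25 [ 0.5096 -0.0497 -1.5195] [[-0.8, 0.0], [0.4, -0.4], [0.6, 0.2], [-0.3, 0.1]]
pack [ 0.5018 -0.3033 -0.0221] [[0.2, -0.4], [0.2, 0.2], [-0.3, 0.1], [-0.1, 0.1]]
pack [ 0.501  -0.3047 -0.0146] [[0.2, 0.3], [0.1, -0.3], [-0.2, -0.3], [-0.1, 0.3]]
pack [ 0.5012 -0.3038 -0.0176] [[0.5, -0.1], [0.4, 0.4], [-0.1, 0.2], [0.2, 0.2], [0.4, 0.0], [0.2, -0.5], [-0.1, -0.5], [0.1, -0.0]]
plate [ 0.5054 -0.4344  0.2298] [[0.1, -0.8], [0.4, 0.2], [-0.3, 0.4], [-0.2, 0.0]]
plate [ 0.5045 -0.4365  0.2167] [[0.1, 0.0], [-0.1, 0.1], [0.0, -0.2], [-0.1, 0.0]]
plate [ 0.5047 -0.4355  0.2216] [[0.5, -0.6], [1.0, 0.3], [0.2, 0.7], [0.2, 0.4], [0.2, -0.3], [-0.0, -0.2], [0.2, -0.6], [0.2, -0.3]]
```

```bash
cat > ov.py <<'E'
from h import *
def box(x0,x1,y0,y1,z): return [(x0,y0,z),(x1,y0,z),(x1,y1,z),(x0,y1,z)]
B=[(box(-127.5,127.5,-41,41,0),(0,0,255)),(box(32.5,78.5,-22,22,70),(0,255,0)),(box(99,125,-18,18,106),(255,0,0)),(box(-83,-65,-15,15,190),(0,255,255)),(box(-95,-5,-30,30,112),(255,0,255)),([(21,0,90),(-5,0,90)],(0,128,255))]
def ov(cam,img,p,roi,s,out):
    x0,y0,x1,y1=roi
    im=cv2.resize(img[y0:y1,x0:x1],None,fx=s,fy=s,interpolation=cv2.INTER_CUBIC)
    for b,c in B:
        uv=(proj(cam,place(p,np.array(b)/1000.))-[x0,y0]+.5)*s
        cv2.polylines(im,[uv.astype(int)],True,c,1)
    cv2.imwrite(out,im)
if __name__=='__main__':
    p=[.5103,-.0485,-1.5195]
    ov('top',cv2.imread('pics/top0.png'),p,(190,260,330,335),5.7,'pics/o1.png')
    ov('side',cv2.imread('pics/side0.png'),p,(225,165,345,300),4.4,'pics/o2.png')
E
python3 ov.py
```

```text
(no output)
```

View pics/o1.png

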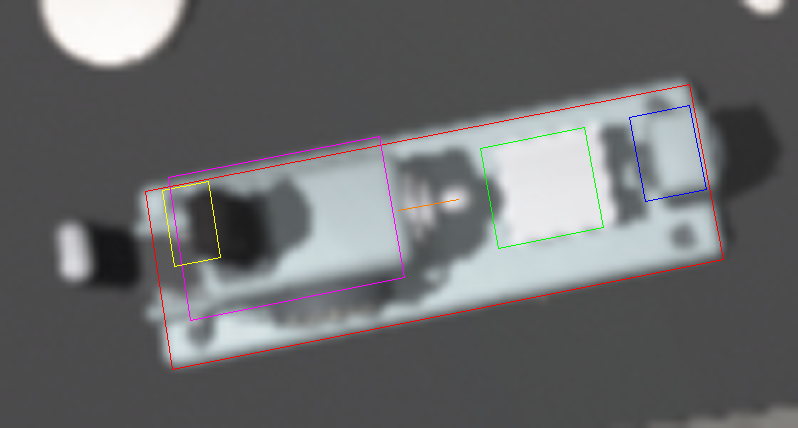

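View pics/o2.png

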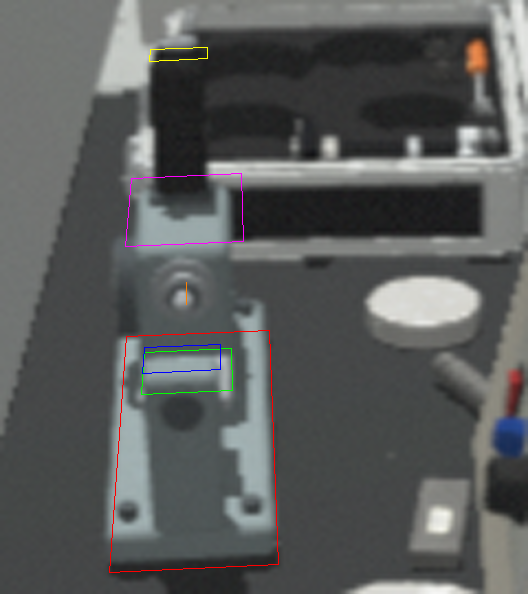

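Crop t1 shows the packing at top (363,288): bare steel with two dots, 42x56. The plate is at (412,279), 60x60. The tester overlay shows the upper parts (rest, post, grip) about 7 mm further along tester x than the base outline suggests, so I'll use the rest and post themselves as reference. Next I move above the packing.

Emit:
drive_tool --pt "0 11.8 -34.68 0 0 0 0.333" --pt "0 11.8 -34.68 0 0 0 0.333" --pt "0 11.8 -34.68 0 0 0 0.333" --pt "0 11.8 -34.68 0 0 0 0.333" --pt "0 11.8 -34.68 0 0 0 0.333" --pt "0 11.8 -34.68 0 0 0 0.333" --pt "0 11.8 -34.68 0 0 0 0.333" --pt "0 11.8 -34.68 0 0 0 0.333" --pt "0 11.8 -34.68 0 0 0 0.333" --pt "0 11.8 -34.68 0 0 0 0.333" --pt "0 11.8 -34.68 0 0 0 0.333" --pt "0 11.8 -34.68 0 0 0 0.333" --pt "0 11.8 -34.68 0 0 0 0.333" --pt "0 11.8 -34.68 0 0 0 0.333" --pt "0 11.8 -34.68 0 0 0 0.333" --pt "0 11.8 -34.68 0 0 0 0.333" --pt "0 11.8 -34.68 0 0 0 0.333" --pt "0 11.8 -34.68 0 0 0 0.333" --pt "0 11.8 -34.68 0 0 0 0.333" --pt "0 11.8 -34.68 0 0 0 0.333" --squeeze 25

```text
t: 1.87
tool_pos: [0.4753, -0.2279, 0.2434]
orientation: [0.03, 3.141, 0.0]
force: [0.0, 0.3, 1.1]
opening: 0.0928
```

Emit:
drive_tool --pt "0 0.9 -2.8 -3 0 0 0" --pt "0 0.9 -2.8 -6 0 0 0" --pt "0 0.9 -2.8 -6.4 0 0 0" --pt "0 0.9 -2.8 -6.4 0 0 0" --pt "0 0.9 -2.8 -6.4 0 0 0" --pt "0 0.9 -2.8 -6.4 0 0 0" --pt "0 0.9 -2.8 -6.4 0 0 0"

```text
t: 2.45
tool_pos: [0.4975, -0.2953, 0.0841]
orientation: [-0.03, -3.141, -0.001]
force: [0.4, -0.2, 0.0]
opening: 0.0926
```

```bash
python3 - <<'E'
from plant import robot
import cv2
from h import *
s=robot.read_state();print(s['tool_pos'],s['orientation'],s['force'])
tc=np.array(s['tool_pos'])
for n,r,f in (("side",(200,250,330,420),4),("top",(310,220,430,340),5)):
    im=robot.read_camera(n)["image"][:,:,::-1].copy()
    cv2.imwrite(f"pics/{n}1.png",im)
    x0,y0,x1,y1=r
    cv2.imwrite(f"pics/{n}1c.png",cv2.resize(im[y0:y1,x0:x1],None,fx=f,fy=f,interpolation=cv2.INTER_CUBIC))
E
```

```text
[ 0.49754238 -0.29532346  0.08406378] [-2.98941514e-02 -3.14057350e+00 -1.33257366e-03] [ 0.4113684  -0.17414926  0.01020011]
```

View pics/side1c.png

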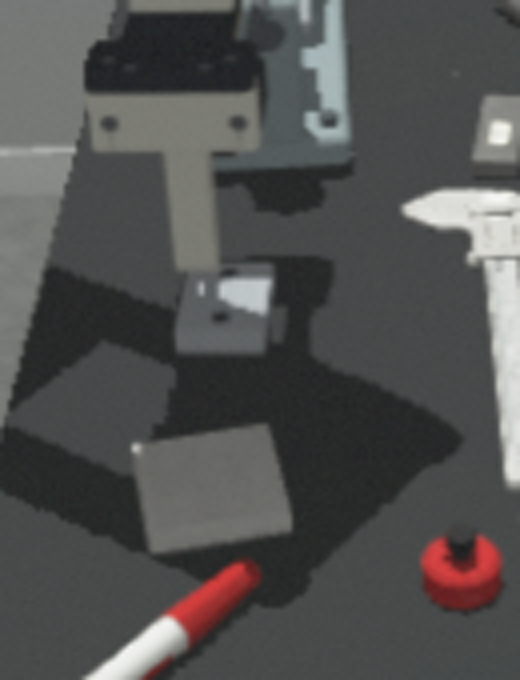

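View pics/top1c.png

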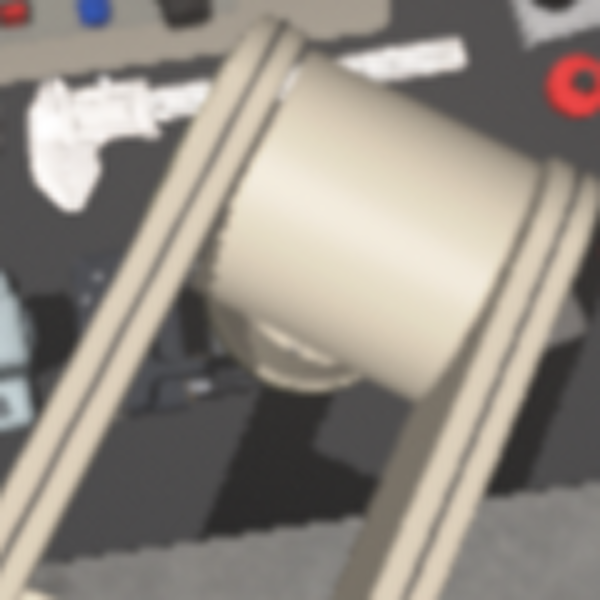

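```bash
python3 - <<'E'
from h import *
for y in(-.342,-.359): print((proj('side',[[.4975,y,.059],[.490,y,.059],[.505,y,.059]])-[200,250]+.5)*4)
E
```

```text
[[204.86646541 261.89726493]
 [188.37517252 262.19825837]
 [221.36635715 261.5915922 ]]
[[201.55271427 283.41743797]
 [184.81495944 283.71868205]
 [218.29951758 283.11102494]]
```

Emit:
drive_tool --pt "0 0.18 -0.35 -1 0 0 0" --pt "0 0.18 -0.35 -2 0 0 0" --pt "0 0.18 -0.35 -2.2 0 0 0" --pt "0 0.18 -0.35 -2.2 0 0 0" --pt "0 0.18 -0.35 -2.2 0 0 0"

```text
t: 2.97
tool_pos: [0.5031, -0.3046, 0.0308]
orientation: [0.029, 3.14, -0.002]
force: [-0.1, 0.2, -0.2]
opening: 0.0931
```

Emit:
drive_tool --pt "0 -0.04 0 -0.13 0 0 0" --pt "0.3 -0.04 0 -0.13 0 0 0" --pt "1 -0.04 0 -0.13 0 0 0" --pt "1 -0.04 0 -0.13 0 0 0" --pt "1 -0.04 0 -0.13 0 0 0" --pt "1 -0.04 0 -0.13 0 0 0" --pt "1 -0.04 0 -0.13 0 0 0" --pt "1 -0.04 0 -0.13 0 0 0"

```text
t: 3.63
tool_pos: [0.5012, -0.3043, 0.0254]
orientation: [-0.029, -3.141, -0.0]
force: [-0.6, 0.7, 1.1]
opening: 0.0558
```

```bash
cat > look.py <<'E'
import sys
from plant import robot
from h import *
def look(tag,cam,roi,f):
    im=robot.read_camera(cam)["image"][:,:,::-1].copy()
    cv2.imwrite(f"pics/{tag}_raw.png",im)
    x0,y0,x1,y1=roi
    cv2.imwrite(f"pics/{tag}.png",cv2.resize(im[y0:y1,x0:x1],None,fx=f,fy=f,interpolation=cv2.INTER_CUBIC))
if __name__=='__main__':
    s=robot.read_state();print(s['t'],s['tool_pos'],s['orientation'],s['force'],s['opening'],s['q'])
    a=sys.argv
    look(a[1],a[2],tuple(map(int,a[3].split(','))),float(a[4]))
E
python3 look.py g1 side 220,280,300,360 7
```

```text
3.6333 [ 0.50116079 -0.30430057  0.02541538] [-2.94611080e-02 -3.14134528e+00 -3.38879258e-04] [-0.56907732  0.71871141  1.05958725] 0.05580197735985636 [-6.33194760e-01  3.03510578e-01  1.70941515e+00  1.23150505e-04
  1.12888159e+00 -2.18528732e+00]
```

View pics/g1.png

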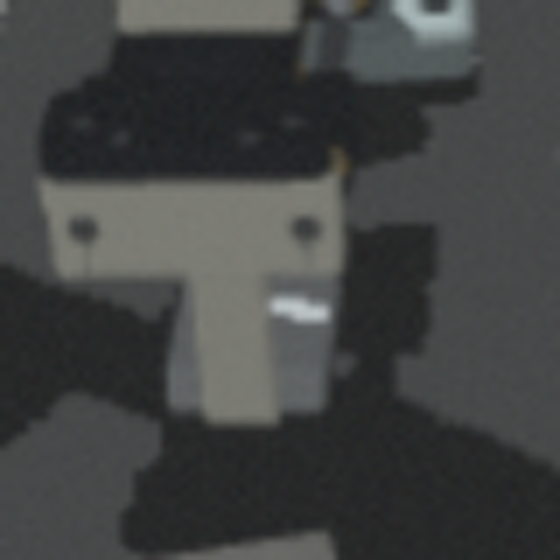

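The packing is gripped with an opening of 55.8 mm. In g1 the block spans columns 168–325 and the finger 204–280, so the block sits about 1 mm further along +x than the finger. I lift it and carry it above the rest.

Emit:
drive_tool --pt "1 0 0 1 0 0 0" --pt "1 0 0 2.5 0 0 0" --pt "1 0 0.3 4 0 0 -0.12" --pt "1 0.1 1 5.6 0 0 -0.24" --pt "1 0.2 2 7 0 0 -0.36" --pt "1 0.3 3 7 0 0 -0.48" --pt "1 0.4 4 7 0 0 -0.6" --pt "1 0.45 5 7 0 0 -0.72" --pt "1 0.45 6 7 0 0 -0.84" --pt "1 0.45 7 7 0 0 -0.96" --pt "1 0.45 7.8 7 0 0 -1.08" --pt "1 0.45 7.8 6.5 0 0 -1.2" --pt "1 0.45 7.8 6 0 0 -1.32" --pt "1 0.45 7.8 5 0 0 -1.44" --pt "1 0.45 7.8 4.4 0 0 -1.502" --pt "1 0.45 7.8 4.4 0 0 -1.502" --pt "1 0.45 7.8 4.4 0 0 -1.502" --pt "1 0.45 7.8 4.4 0 0 -1.502"

```text
t: 5.18
tool_pos: [0.5128, -0.1096, 0.1362]
orientation: [2.162, 2.278, 0.0]
force: [-0.1, -0.0, -1.9]
opening: 0.056
```

```bash
python3 look.py g2 side 225,180,325,300 5;  python3 look.py g2t top 220,240,340,330 6.5
```

```text
5.1833 [ 0.51278948 -0.10957289  0.13620997] [2.16205401e+00 2.27841110e+00 4.20363474e-04] [-0.09035755 -0.00557058 -1.92669021] 0.05604215366376202 [-3.08288560e-01  3.78434350e-03  1.82072338e+00 -3.55799616e-05
  1.31639960e+00 -3.60675242e-01]
5.2333 [ 0.51320934 -0.1097415   0.1367785 ] [2.16186338e+00 2.27709301e+00 1.23981699e-03] [ 0.3633447  -0.00797366 -2.89272725] 0.05564371776510245 [-3.08349425e-01  3.26131154e-03  1.82015614e+00 -3.99015265e-05
  1.31628399e+00 -3.60245197e-01]
```

View pics/g2.png

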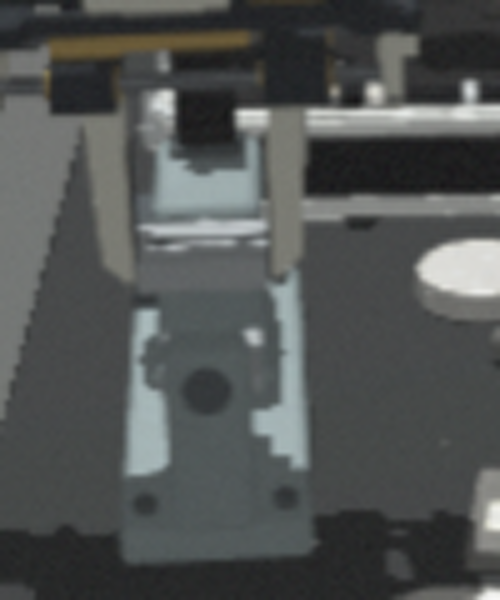

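View pics/g2t.png

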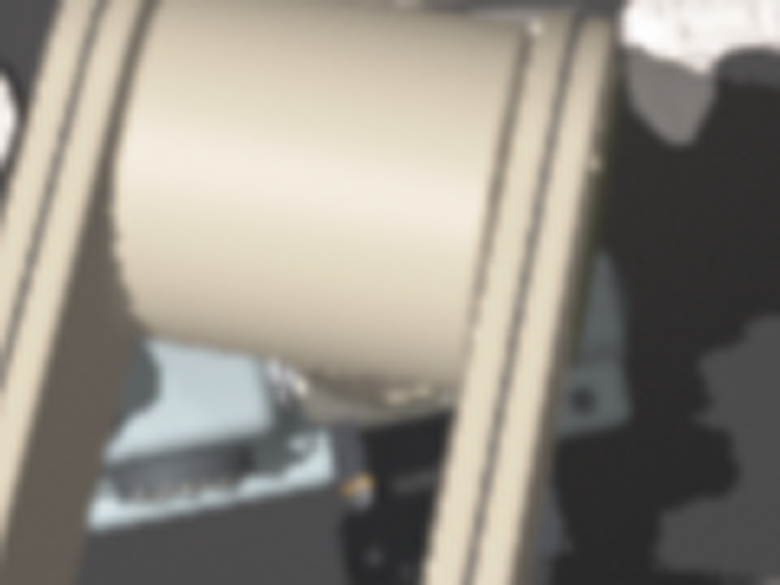

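```bash
python3 - <<'E'
from h import *
from scipy.spatial.transform import Rotation as R
c=lambda uv:(uv-[225,180]+.5)*5
p=[.5101,-.0552,-1.5249]
print('base near bottom (y-41,0,41)',c(proj('side',place(p,np.array([[120,-41,0],[120,0,0],[120,41,0],[125,0,90],[125,-18,90],[125,18,90]])/1000))))
r=R.from_rotvec([2.1619,2.2771,.0012]).as_matrix();print(np.round(r,4))
t=np.array([.5132,-.1097,.1368])
# block: along tool y +-28, tool x +-21, bottom at tip: tool z = .0254
for sx in(-21,21):
  q=[t+r@np.array([sx/1000-.0,sy/1000,.0254]) for sy in(-28,0,28)]
  print(sx,np.round(q,4).tolist(),c(proj('side',q)).tolist())
E
```

```text
base near bottom (y-41,0,41) [[121.3655042  573.89394881]
 [217.73730726 569.67216085]
 [313.98252249 565.37136127]
 [205.3869702  389.29437721]
 [161.3644616  391.14684048]
 [249.38427561 387.4377072 ]]
[[-5.190e-02  9.987e-01  1.800e-03]
 [ 9.987e-01  5.190e-02 -6.000e-04]
 [-7.000e-04  1.700e-03 -1.000e+00]]
-21 [[0.4864, -0.1321, 0.1114], [0.5143, -0.1307, 0.1114], [0.5423, -0.1292, 0.1115]] [[140.17103470316215, 292.0552662949369], [206.64264375910477, 289.0511497988309], [273.04022754085565, 286.0541275176114]]
21 [[0.4842, -0.0902, 0.1113], [0.5122, -0.0887, 0.1114], [0.5401, -0.0873, 0.1114]] [[143.55038814045884, 249.44731704047243], [207.94494621398883, 246.5709466678868], [272.2689175808321, 243.70742488536962]]
```

Side view g2 shows the packing above the rest, spanning columns 138–268, level with the post. It should go about 1 mm along +x. Lowering now.

Emit:
drive_tool --pt "1 0.04 0 -0.8 0 0 0" --pt "1 0.04 0 -1.3 0 0 0" --pt "1 0.04 0 -1.5 0 0 0" --pt "1 0.04 0 -1.55 0 0 0" --pt "1 0.04 0 -1.6 0 0 0"

```text
t: 5.7
tool_pos: [0.5134, -0.1094, 0.0955]
orientation: [-2.165, -2.276, 0.0]
force: [-0.5, 0.3, -2.8]
opening: 0.0557
```

```bash
python3 look.py g3 side 225,180,325,300 5
```

```text
5.7 [ 0.51337767 -0.10941013  0.0954889 ] [-2.16474522e+00 -2.27634981e+00  2.17396106e-04] [-0.54185351  0.30923046 -2.77972108] 0.055673233328105386 [-3.07669776e-01  5.27793192e-02  1.85027908e+00 -5.47123225e-06
  1.23884012e+00 -3.57917358e-01]
```

View pics/g3.png

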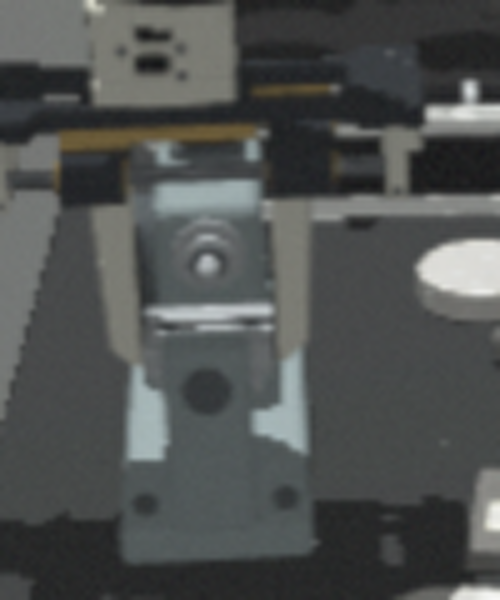

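Emit:
drive_tool --pt "1 0 0 -0.04 0 0 0" --pt "1 0 0 -0.08 0 0 0" --pt "1 0 0 -0.08 0 0 0" --pt "1 0 0 -0.08 0 0 0"

```text
t: 6.08
tool_pos: [0.5141, -0.1096, 0.0954]
orientation: [2.164, 2.275, 0.001]
force: [-5.1, 1.8, 8.1]
opening: 0.0559
```

Emit:
drive_tool --pt "0.6 0 0 0.04 0 0 0" --pt "0 0 0 0.04 0 0 0" --pt "0 0 0 0.04 0 0 0" --pt "0 0 0 0.04 0 0 0" --pt "0 0 0 0.8 0 0 0" --pt "0 0 0 1.4 0 0 0" --pt "0.75 0 0 1.4 0 0 0" --pt "0.75 0 0 1.2 0 0 0" --pt "0.75 0 0 1.0 0 0 0" --pt "0.75 0 0 0.8 0 0 0" --pt "0.75 0 0 0.8 0 0 0"

```text
t: 7.0
tool_pos: [0.5116, -0.1088, 0.1104]
orientation: [-2.162, -2.273, 0.003]
force: [0.5, 0.5, -0.4]
opening: 0.0605
```

```bash
python3 look.py g4 side 225,180,325,300 5
```

```text
7.0 [ 0.5116227  -0.10884075  0.11039005] [-2.16247428 -2.27338811  0.00303114] [ 0.48047054  0.49881766 -0.37570737] 0.060525454560889105 [-3.07654940e-01  3.36293331e-02  1.84061360e+00  4.81834408e-06
  1.27177614e+00 -3.57653740e-01]
```

View pics/g4.png

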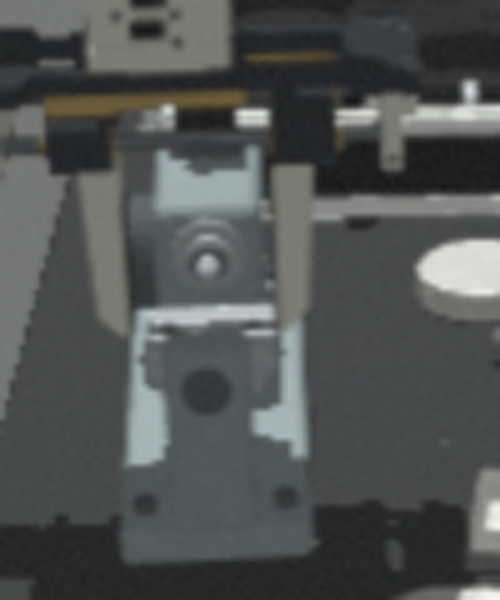

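Emit:
drive_tool --pt "0.35 0.04 0 0.5 0 0 0" --pt "0.6 0.04 0 0.5 0 0 0" --pt "0.75 0.04 0 0.5 0 0 0" --pt "0.75 0.04 0 0.4 0 0 0" --pt "0.75 0.04 0 0.2 0 0 0" --pt "0.75 0.04 0 0.1 0 0 0" --pt "0.75 0.04 0 0.1 0 0 0"

```text
t: 7.63
tool_pos: [0.5136, -0.1092, 0.1146]
orientation: [-2.164, -2.275, 0.001]
force: [-0.4, -0.9, 0.0]
opening: 0.0258
```

```bash
python3 look.py g5 side 225,180,325,300 5;python3 look.py g5t top 220,240,340,330 6.5
```

```text
7.6333 [ 0.51358584 -0.10915387  0.114564  ] [-2.16396363e+00 -2.27500945e+00  1.42793335e-03] [-0.39731123 -0.92179099  0.04056211] 0.025792167287069474 [-3.07060219e-01  3.18249495e-02  1.83428095e+00 -3.87451490e-05
  1.27748745e+00 -3.57070758e-01]
7.6833 [ 0.51376991 -0.10919825  0.11495544] [-2.16416488e+00 -2.27523862e+00  1.12513588e-03] [-0.41692617  0.01251626 -0.06608028] 0.02441483390790889 [-3.07061723e-01  3.15420559e-02  1.83380472e+00  3.07216277e-06
  1.27788821e+00 -3.57092112e-01]
```

View pics/g5.png

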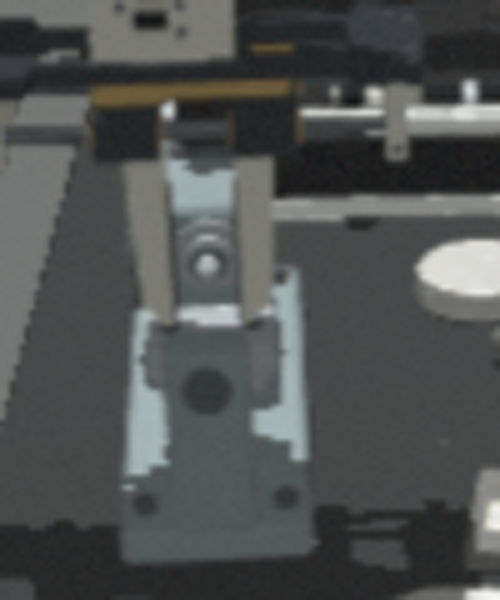

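Emit:
drive_tool --pt "0.75 0 0 -0.12 0 0 0" --pt "0.75 0 0 -0.2 0 0 0" --pt "0.75 0 0 -0.24 0 0 0" --pt "0.75 0 0 -0.27 0 0 0" --pt "0.75 0 0 -0.27 0 0 0"

```text
t: 8.15
tool_pos: [0.5144, -0.1094, 0.1093]
orientation: [-2.165, -2.276, 0.0]
force: [-1.3, 0.5, 2.6]
opening: 0.0232
```

Emit:
drive_tool --pt "0.75 0 0 -0.04 0 0 0" --pt "0.75 0 0 -0.06 0 0 0" --pt "0.75 0 0 -0.06 0 0 0" --pt "0.75 0 0 -0.06 0 0 0"

```text
t: 8.48
tool_pos: [0.5145, -0.1094, 0.1092]
orientation: [2.165, 2.276, -0.0]
force: [-8.6, 1.9, 15.1]
opening: 0.0229
```

The press shows 15 N and z holds at 0.1092, so the packing sits solidly. Next I lift away to the plate.

Emit:
drive_tool --pt "0.75 0 0 0.6 0 0 0" --pt "0.5 0 0 2 0 0 0" --pt "0 0 -1 2.6 0 0 0.05" --pt "0 -0.1 -2.6 2.6 0 0 0.1" --pt "0 -0.2 -4.2 2.6 0 0 0.173" --pt "0 -0.3 -5.8 2.6 0 0 0.173" --pt "0 -0.36 -7.4 2.6 0 0 0.173" --pt "0 -0.36 -9 2.4 0 0 0.173" --pt "0 -0.36 -10.5 2 0 0 0.173" --pt "0 -0.36 -12 1 0 0 0.173" --pt "0 -0.36 -13.04 0 0 0 0.173" --pt "0 -0.36 -13.04 -0.6 0 0 0.173" --pt "0 -0.36 -13.04 -1 0 0 0.173" --pt "0 -0.36 -13.04 -1 0 0 0.173"

```text
t: 9.65
tool_pos: [0.5039, -0.4335, 0.079]
orientation: [-1.957, -2.45, -0.002]
force: [-0.8, 0.2, -0.2]
opening: 0.0926
```

```bash
python3 look.py g6 side 180,260,300,400 4.2;python3 look.py g6t top 200,255,340,330 5.7
```

```text
9.65 [ 0.50386965 -0.43354628  0.07895625] [-1.95737609e+00 -2.45000478e+00 -1.56172098e-03] [-0.82993588  0.23830294 -0.24120827] 0.09259083982727803 [-7.87804408e-01  4.30829481e-01  1.43932938e+00  3.58578350e-04
  1.27720617e+00 -1.01053227e+00]
9.7 [ 0.50490492 -0.43376914  0.08121273] [-1.95789737e+00 -2.45293760e+00 -1.08719789e-03] [ 0.47667743  0.42311897 -0.17577364] 0.09263427113745686 [-7.86933980e-01  4.28408285e-01  1.43805534e+00  3.55322704e-04
  1.27826692e+00 -1.01056711e+00]
```

View pics/g6.png

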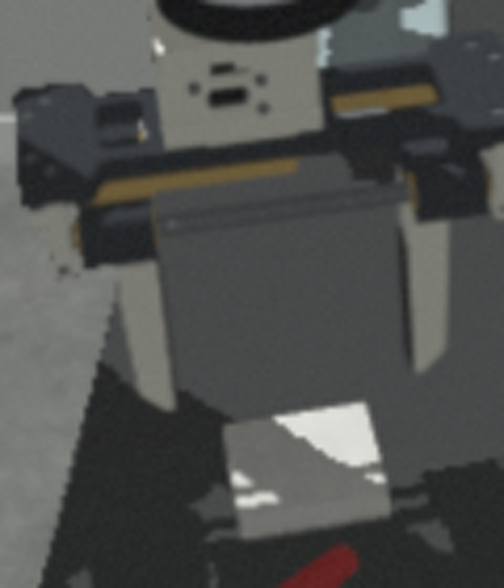

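View pics/g6t.png

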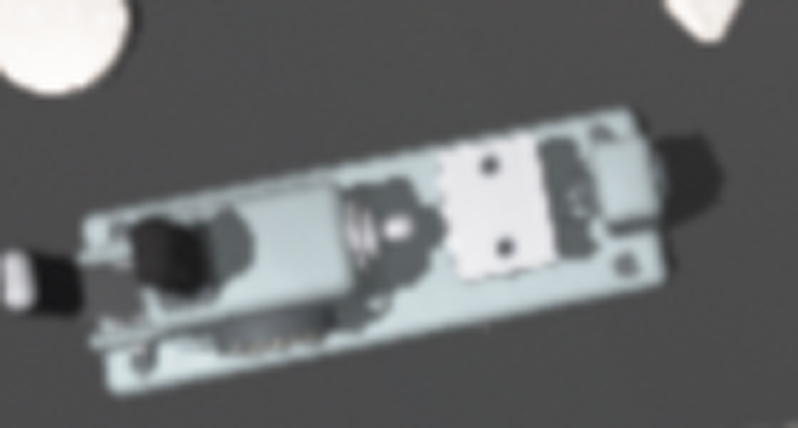

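```bash
python3 - <<'E'
from h import *
f=lambda u,v:(200+u/5.7-.4,255+v/5.7-.4)
print(unproj('top',[f(496.5,207)],.084),unproj('top',[f(489,166),f(504,248)],.084))
print(unproj('top',[f(410,227)],.095),unproj('top',[f(625,185)],.106))
E
```

```text
[[ 0.51460227 -0.11045442  0.084     ]] [[ 0.53251362 -0.10956838  0.084     ]
 [ 0.49680086 -0.11133408  0.084     ]]
[[ 0.51032919 -0.07364455  0.095     ]] [[ 0.51367135 -0.16634506  0.106     ]]
```

The top view shows the packing lying squarely on the rest, with its dots at (489,166) and (504,248) in the crop. Its measured centre agrees with the robot to within 1 mm. I go down on the plate.

Emit:
drive_tool --pt "0 0.02 -0.03 -1 0 0 0" --pt "0 0.02 -0.03 -1.9 0 0 0" --pt "0 0.02 -0.03 -2.1 0 0 0" --pt "0 0.02 -0.03 -2.1 0 0 0" --pt "0.15 0.02 -0.03 -2.1 0 0 0"

```text
t: 10.17
tool_pos: [0.5069, -0.436, 0.032]
orientation: [1.958, 2.454, -0.0]
force: [0.3, -0.6, -0.1]
opening: 0.0903
```

Emit:
drive_tool --pt "0.2 -0.04 0.04 -0.16 0 0 0" --pt "1 -0.04 0.04 -0.18 0 0 0" --pt "1 -0.04 0.04 -0.18 0 0 0" --pt "1 -0.04 0.04 -0.18 0 0 0" --pt "1 -0.04 0.04 -0.18 0 0 0" --pt "1 -0.04 0.04 -0.18 0 0 0" --pt "1 -0.04 0.04 -0.18 0 0 0"

```text
t: 10.75
tool_pos: [0.5052, -0.4354, 0.0263]
orientation: [1.96, 2.454, -0.0]
force: [-0.6, 1.8, 3.9]
opening: 0.0595
```

```bash
python3 look.py g7 side 190,310,310,430 5
```

```text
10.75 [ 0.50517348 -0.43543435  0.02626356] [ 1.96010113e+00  2.45417981e+00 -8.23292443e-05] [-0.56209708  1.79682186  3.90032111] 0.05946254501302384 [-7.88252331e-01  4.93123786e-01  1.46181348e+00  3.41041226e-05
  1.18592050e+00 -1.01119195e+00]
```

View pics/g7.png

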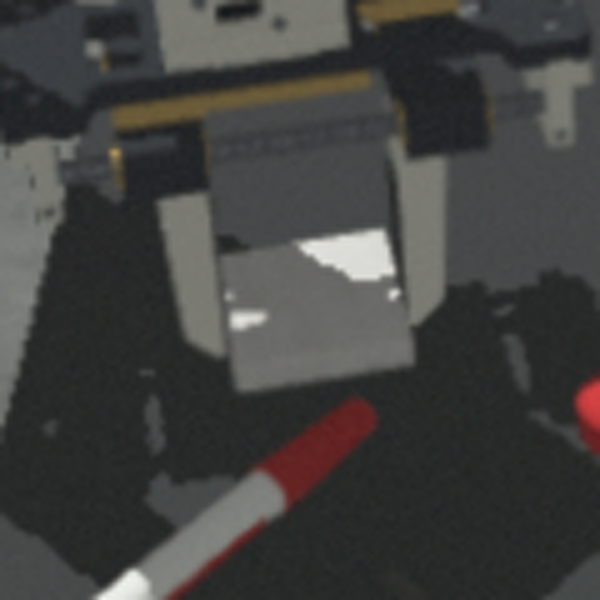

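The plate is gripped at mid-side, opening 59.5 mm. I lift it and carry it over the rest.

Emit:
drive_tool --pt "1 0 0 1 0 0 0" --pt "1 0 0 2.5 0 0 0" --pt "1 0 0.8 4 0 0 0" --pt "1 0.1 2 5.5 0 0 -0.05" --pt "1 0.2 3.4 6 0 0 -0.1" --pt "1 0.29 5 6 0 0 -0.173" --pt "1 0.29 6.6 6 0 0 -0.173" --pt "1 0.29 8.2 6 0 0 -0.173" --pt "1 0.29 9.8 6 0 0 -0.173" --pt "1 0.29 11.2 6 0 0 -0.173" --pt "1 0.29 12.3 6 0 0 -0.173" --pt "1 0.29 12.98 5.6 0 0 -0.173" --pt "1 0.29 12.98 5.0 0 0 -0.173" --pt "1 0.29 12.98 4.6 0 0 -0.173" --pt "1 0.29 12.98 4.6 0 0 -0.173" --pt "1 0.29 12.98 4.6 0 0 -0.173"

```text
t: 12.13
tool_pos: [0.5112, -0.1109, 0.1394]
orientation: [-2.164, -2.274, 0.002]
force: [0.0, 0.6, -4.0]
opening: 0.0595
```

```bash
python3 look.py g8 side 225,180,325,300 5
```

```text
12.1333 [ 0.51116261 -0.11086495  0.13943979] [-2.16419619e+00 -2.27389802e+00  2.20190975e-03] [ 0.03282884  0.61117558 -4.03116713] 0.059526759280254755 [-3.11482733e-01  2.30644230e-04  1.81808338e+00 -2.16301536e-04
  1.32607387e+00 -3.60856428e-01]
```

View pics/g8.png

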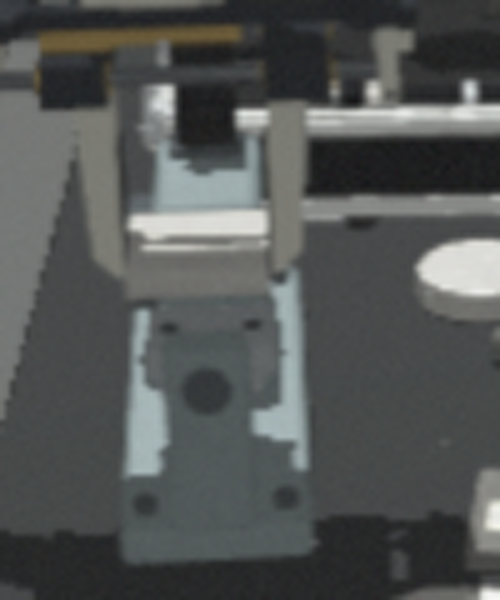

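```bash
python3 - <<'E'
from h import *
from scipy.spatial.transform import Rotation as R
c=lambda uv:(uv-[225,180]+.5)*5
r=R.from_rotvec([-2.1642,-2.2739,.0022]).as_matrix()
for z in(.1394,):
 t=np.array([.5112,-.1109,z])
 for off in(-.030,-.029,-.031):
  print(off,c(proj('side',[t+r@np.array([off,s,.0263]) for s in(-.03,0,.03)])).tolist())
E
```

```text
-0.03 [[128.88115278831208, 299.2177494054083], [200.72157512932705, 296.3266752622013], [272.479836754506, 293.4417539602139]]
-0.029 [[128.97887792679924, 298.15342511240954], [200.76381534835576, 295.2654833102275], [272.4666801346916, 292.38387718961604]]
-0.031 [[128.78329067953786, 300.28372164416464], [200.67928082956456, 297.38950964106635], [272.49302209769013, 294.50126676056044]]
```

Emit:
drive_tool --pt "1 0.03 0 -0.4 0 0 0" --pt "1 0.05 0 -0.8 0 0 0" --pt "1 0.05 0 -0.95 0 0 0" --pt "1 0.05 0 -0.95 0 0 0" --pt "1 0.05 0 -0.95 0 0 0"

```text
t: 12.6
tool_pos: [0.513, -0.1107, 0.1163]
orientation: [-2.165, -2.275, 0.001]
force: [-0.2, 0.3, -3.1]
opening: 0.0596
```

```bash
python3 look.py g9 side 240,210,310,280 8
```

```text
12.6 [ 0.51297834 -0.11069571  0.11627792] [-2.16479724e+00 -2.27508331e+00  8.76529930e-04] [-0.15887294  0.30935346 -3.12293045] 0.05959976057579288 [-3.10250318e-01  2.84508522e-02  1.83437923e+00 -9.30466012e-08
  1.28004493e+00 -3.59919823e-01]
```

View pics/g9.png

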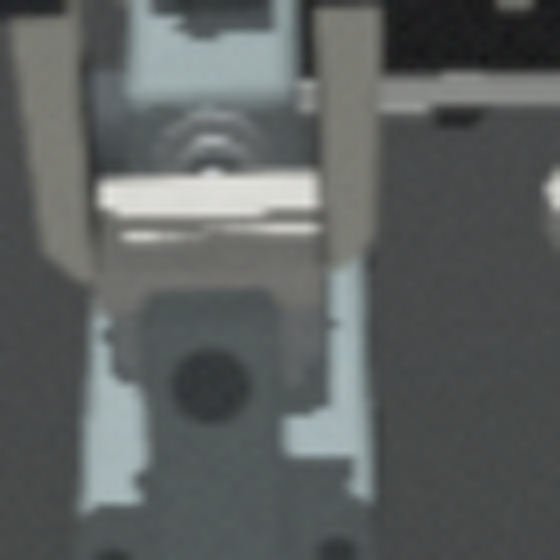

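In g9 the plate spans columns 98–322 (centre 210), the hole in the post is at 211 and the indenter at 212, so it is centred in y. It is already between the indenter and anvil with no contact force. I lower on.

Emit:
drive_tool --pt "1 0 0 -0.1 0 0 0" --pt "1 0 0 -0.18 0 0 0" --pt "1 0 0 -0.22 0 0 0" --pt "1 0 0 -0.25 0 0 0" --pt "1 0 0 -0.25 0 0 0"

```text
t: 13.07
tool_pos: [0.5133, -0.1106, 0.1105]
orientation: [-2.165, -2.276, 0.0]
force: [1.3, -0.5, -3.8]
opening: 0.0597
```

Emit:
drive_tool --pt "1 0 0 -0.04 0 0 0" --pt "1 0 0 -0.06 0 0 0" --pt "1 0 0 -0.06 0 0 0" --pt "1 0 0 -0.06 0 0 0"

```text
t: 13.4
tool_pos: [0.514, -0.1108, 0.1102]
orientation: [2.164, 2.275, 0.001]
force: [-2.8, 1.7, 5.6]
opening: 0.0596
```

Emit:
drive_tool --pt "0.5 0 0 0.04 0 0 0" --pt "0 0 0 0.04 0 0 0" --pt "0 0 0 0.04 0 0 0" --pt "0 0 0 0.04 0 0 0" --pt "0 0 0 0.6 0 0 0" --pt "0.2 0 0 1.2 0 0 0" --pt "0.75 0 0 1.3 0 0 0" --pt "0.75 0 0 1.3 0 0 0" --pt "0.75 0 0 1.3 0 0 0" --pt "0.75 0 0 1.3 0 0 0" --pt "0.75 0 0 1.2 0 0 0" --pt "0.75 0 0 1.0 0 0 0" --pt "0.75 0 0 0.8 0 0 0" --pt "0.75 0 0 0.7 0 0 0"

```text
t: 14.57
tool_pos: [0.5127, -0.1104, 0.1251]
orientation: [-2.164, -2.275, 0.001]
force: [-0.3, 0.2, 0.3]
opening: 0.0311
```

```bash
python3 look.py g10 side 240,210,310,280 8
```

```text
14.5667 [ 0.51266983 -0.11042141  0.12506435] [-2.16405401e+00 -2.27504058e+00  1.31089953e-03] [-0.31075361  0.20336392  0.28165677] 0.03114766403377242 [-3.09921873e-01  1.82437000e-02  1.82766582e+00 -1.30599369e-05
  1.29757491e+00 -3.59912069e-01]
```

View pics/g10.png

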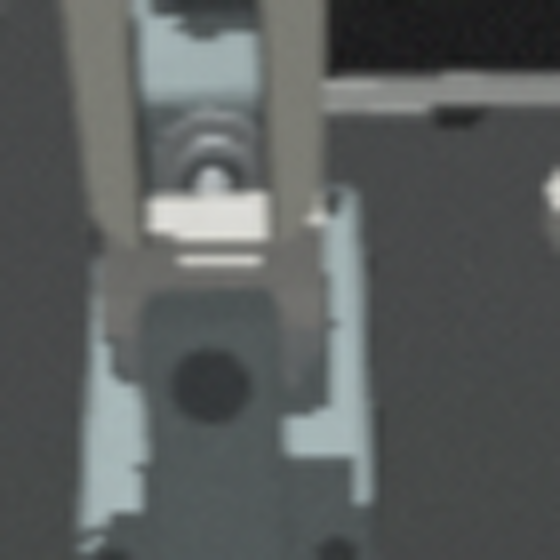

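Emit:
drive_tool --pt "0.75 0 0 -0.08 0 0 0" --pt "0.75 0 0 -0.14 0 0 0" --pt "0.75 0 0 -0.18 0 0 0" --pt "0.75 0 0 -0.2 0 0 0" --pt "0.75 0 0 -0.2 0 0 0"

```text
t: 15.03
tool_pos: [0.5134, -0.1107, 0.1216]
orientation: [2.165, 2.276, -0.0]
force: [0.3, -0.7, -0.2]
opening: 0.0232
```

Emit:
drive_tool --pt "0.75 0 0 -0.04 0 0 0" --pt "0.75 0 0 -0.07 0 0 0" --pt "0.75 0 0 -0.08 0 0 0" --pt "0.75 0 0 -0.08 0 0 0" --pt "0.75 0 0 -0.08 0 0 0"

```text
t: 15.45
tool_pos: [0.514, -0.1108, 0.1213]
orientation: [2.164, 2.275, 0.001]
force: [-4.4, 1.5, 10.1]
opening: 0.0232
```

Pressed on the plate: 10 N, z holds at 0.1213. Next I check the grip and lever position in the clean top view, then lift away.

```bash
python3 - <<'E'
from h import *
p=[.5104,-.0552,-1.522]
im=cv2.imread('pics/g6t_raw.png')
x0,y0,x1,y1=195,285,265,330;s=10
im=cv2.resize(im[y0:y1,x0:x1],None,fx=s,fy=s,interpolation=cv2.INTER_CUBIC)
# lever top outer x at z183: pad (-132,150), hinge(-114,30)
k=(-132+114)/120.
xo=-132+k*33
for b,c in(([(-83,-15,190),(-65,-15,190),(-65,15,190),(-83,15,190)],(0,255,255)),([(xo,-12,183),(xo+12,-12,183),(xo+12,12,183),(xo,12,183)],(0,0,255)),([(-65,-15,112),(-65,15,112)],(0,255,0))):
    uv=(proj('top',place(p,np.array(b)/1000))-[x0,y0]+.5)*s
    cv2.polylines(im,[uv.astype(int)],True,c,1)
cv2.imwrite('pics/lev.png',im);print(place(p,np.array([[-98.5,0,150]])/1000))
E
```

```text
[[0.50559547 0.04318276 0.15      ]]
```

View pics/lev.png

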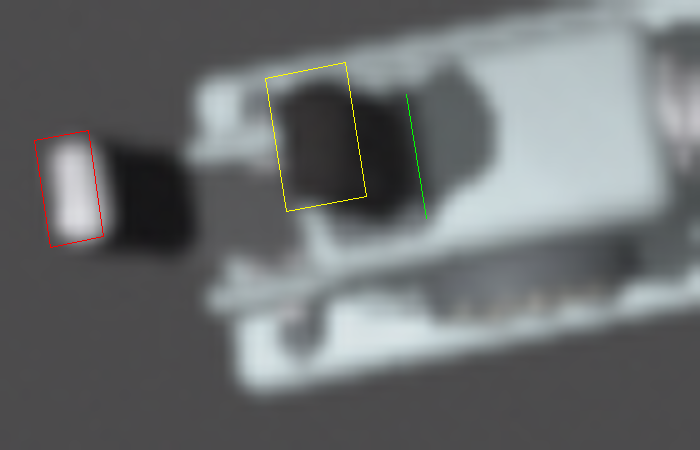

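Emit:
drive_tool --pt "0.75 0 0 0.6 0 0 0" --pt "0.6 0 0 2 0 0 0" --pt "0 0 0 3.6 0 0 0.1" --pt "0 0 0.3 5 0 0 0.22" --pt "0 -0.1 0.8 5.4 0 0 0.34" --pt "0 -0.15 1.4 5.6 0 0 0.46" --pt "0 -0.2 2 5.6 0 0 0.58" --pt "0 -0.25 2.8 5.6 0 0 0.7" --pt "0 -0.3 3.6 5.6 0 0 0.82" --pt "0 -0.34 4.4 5.6 0 0 0.94" --pt "0 -0.34 5.2 5.6 0 0 1.06" --pt "0 -0.34 6.0 5.6 0 0 1.18" --pt "0 -0.34 6.16 5.6 0 0 1.3" --pt "0 -0.34 6.16 5.6 0 0 1.42" --pt "0 -0.34 6.16 5.6 0 0 1.54" --pt "0 -0.34 6.16 5.6 0 0 1.571" --pt "0 -0.34 6.16 5.6 0 0 1.571" --pt "0 -0.34 6.16 5.6 0 0 1.571"

```text
t: 16.95
tool_pos: [0.505, 0.0434, 0.2597]
orientation: [-0.076, 3.14, -0.0]
force: [-0.0, -0.2, -1.2]
opening: 0.0931
```

```bash
python3 look.py g11 side 225,150,325,270 5;python3 look.py g11t top 200,240,340,330 5.7
```

```text
16.95 [0.50496622 0.04337958 0.25972978] [-7.63198458e-02  3.14040551e+00 -6.94060601e-06] [-0.0231134  -0.20031338 -1.1647681 ] 0.09311229914555685 [-1.55020851e-02 -1.30464041e-01  1.71985039e+00  5.92664968e-06
  1.55194644e+00 -1.63489405e+00]
17.0 [0.50494631 0.04332711 0.25972125] [-7.60539384e-02  3.14045717e+00 -5.91452231e-05] [ 0.38657681 -0.6998861  -0.83328023] 0.09316737524196982 [-1.55822799e-02 -1.30482496e-01  1.71988269e+00 -2.90890334e-05
  1.55197643e+00 -1.63480354e+00]
```

View pics/g11.png

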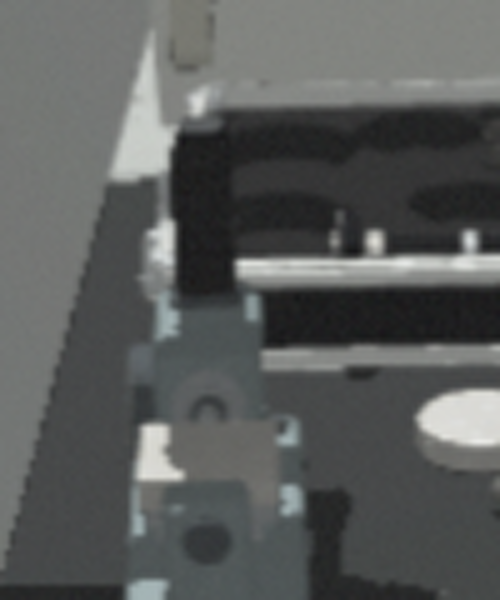

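View pics/g11t.png

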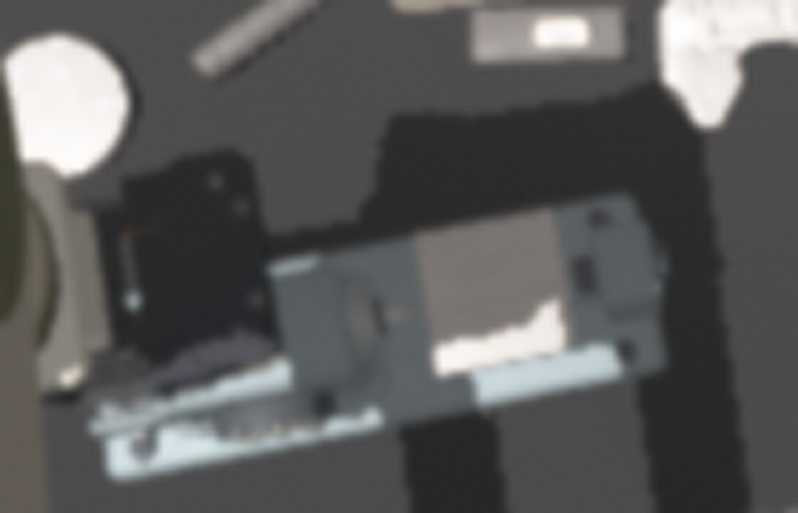

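g11t shows the plate square on the packing between indenter and post. lev.png puts the lever and grip about 2 mm further along tester x than predicted. I descend over the lever and grip.

Emit:
drive_tool --pt "0 0.02 -0.07 -1 0 0 0" --pt "0 0.02 -0.07 -2 0 0 0" --pt "0 0.02 -0.07 -3 0 0 0" --pt "0 0.02 -0.07 -3.6 0 0 0" --pt "0 0.02 -0.07 -4.1 0 0 0" --pt "0 0.02 -0.07 -4.1 0 0 0"

```text
t: 17.55
tool_pos: [0.5037, 0.0415, 0.1542]
orientation: [0.077, -3.136, -0.0]
force: [-0.6, 0.1, -0.3]
opening: 0.0929
```

```bash
python3 look.py g12 side 225,120,325,240 5;python3 look.py g12t top 180,240,320,330 5.7
```

```text
17.55 [0.50368121 0.0415325  0.15416934] [ 7.73029082e-02 -3.13610223e+00 -2.79721689e-04] [-0.59379126  0.13731772 -0.26251141] 0.09289529845263783 [-1.91955596e-02 -6.11820932e-02  1.85008608e+00 -2.11933811e-05
  1.35722995e+00 -1.63927608e+00]
17.6 [0.50458346 0.0415435  0.15602899] [ 7.77242667e-02 -3.13816483e+00 -1.85185253e-04] [-0.36014282 -0.74879367  0.54873572] 0.09313693884322913 [-1.91605615e-02 -6.24546539e-02  1.84777188e+00  9.83680828e-06
  1.35874367e+00 -1.63948370e+00]
```

View pics/g12.png

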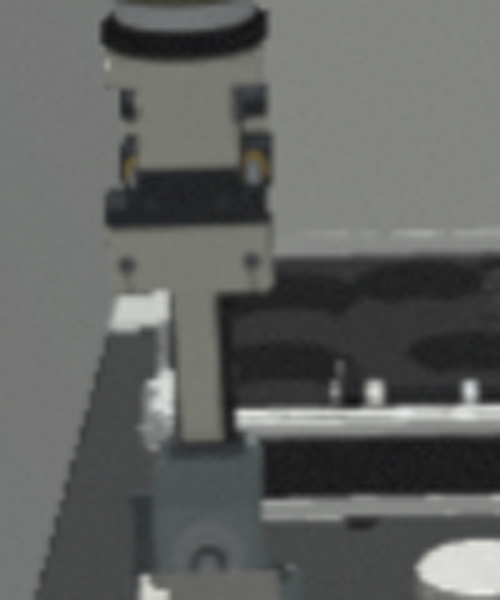

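View pics/g12t.png

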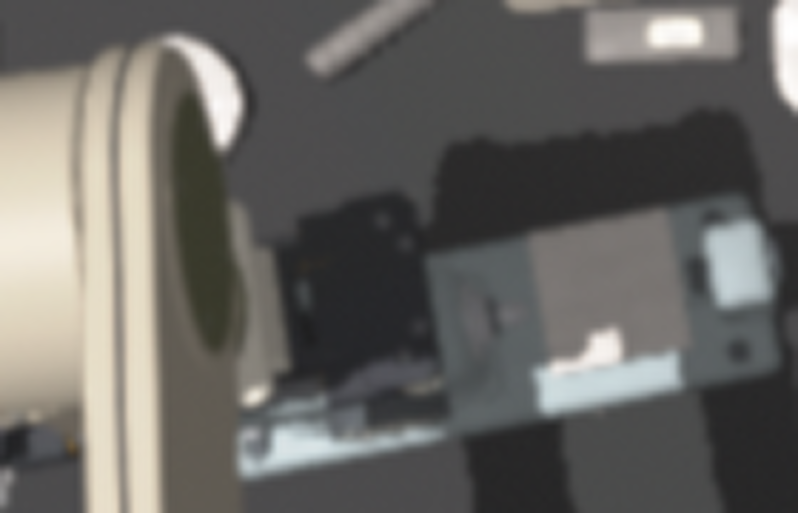

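Emit:
drive_tool --pt "0.2 0.03 0 0 0 0 0" --pt "0.2 0.03 0 0 0 0 0" --pt "0.25 0.03 0 0 0 0 0" --pt "0.3 0.03 0 0 0 0 0" --pt "0.3 0.03 0 0 0 0 0" --pt "0.3 0.03 0 0 0 0 0" --squeeze 3

```text
t: 18.15
tool_pos: [0.5066, 0.0419, 0.1578]
orientation: [-0.079, 3.139, 0.001]
force: [0.4, 2.6, 1.3]
opening: 0.0654
```

Emit:
drive_tool --pt "0.32 0 -0.03 0 0 0 0" --pt "0.34 0 -0.06 0 0 0 0" --pt "0.36 0 -0.1 0 0 0 0" --pt "0.36 0 -0.1 0 0 0 0" --pt "0.36 0 -0.1 0 0 0 0" --squeeze 8

```text
t: 18.57
tool_pos: [0.5061, 0.039, 0.1571]
orientation: [0.079, -3.141, -0.0]
force: [0.5, 2.1, 2.5]
opening: 0.0595
```

Emit:
drive_tool --pt "0.38 0 -0.03 0 0 0 0" --pt "0.4 0 -0.07 0 0 0 0" --pt "0.42 0 -0.1 0 0 0 0" --pt "0.43 0 -0.12 0 0 0 0" --pt "0.43 0 -0.12 0 0 0 0" --pt "0.43 0 -0.12 0 0 0 0" --squeeze 8.5

```text
t: 19.07
tool_pos: [0.5063, 0.0365, 0.1573]
orientation: [-0.079, 3.14, 0.001]
force: [0.5, 4.4, 2.6]
opening: 0.0533
```

Emit:
drive_tool --pt "0.44 0 0 0 0 0 0" --pt "0.45 0 -0.02 0 0 0 0" --pt "0.46 0 -0.03 0 0 0 0" --pt "0.46 0 -0.03 0 0 0 0" --squeeze 9

```text
t: 19.4
tool_pos: [0.5063, 0.0358, 0.1573]
orientation: [-0.079, 3.14, 0.002]
force: [1.0, 5.6, 2.2]
opening: 0.0503
```

Emit:
drive_tool --pt "0.46 0 0.03 0 0 0 0" --pt "0.46 0 0.03 0 0 0 0" --pt "0.46 0 0.03 0 0 0 0"

```text
t: 19.65
tool_pos: [0.5063, 0.0363, 0.1573]
orientation: [-0.079, 3.14, 0.001]
force: [0.2, 4.3, 3.5]
opening: 0.0499
```

Emit:
drive_tool --pt "0.46 0 0.04 0 0 0 0" --pt "0.46 0 0.04 0 0 0 0" --pt "0.46 0 0.04 0 0 0 0"

```text
t: 19.9
tool_pos: [0.5063, 0.0366, 0.1573]
orientation: [-0.079, 3.14, -0.001]
force: [1.3, -0.6, 4.0]
opening: 0.0504
```

Emit:
drive_tool --pt "0.47 0 -0.02 0 0 0 0" --pt "0.48 0 -0.04 0 0 0 0" --pt "0.48 0 -0.04 0 0 0 0"

```text
t: 20.15
tool_pos: [0.5063, 0.0358, 0.1573]
orientation: [-0.079, 3.14, -0.001]
force: [1.1, -1.8, 4.7]
opening: 0.0486
```

Emit:
drive_tool --pt "0.49 0 -0.03 0 0 0 0" --pt "0.5 0 -0.05 0 0 0 0" --pt "0.5 0 -0.05 0 0 0 0"

```text
t: 20.4
tool_pos: [0.5063, 0.0353, 0.1573]
orientation: [-0.079, 3.14, 0.001]
force: [1.9, 4.2, 4.3]
opening: 0.0481
```

Emit:
drive_tool --pt "0.5 0 0.02 0 0 0 0" --pt "0.5 0 0.02 0 0 0 0" --pt "0.5 0 0.02 0 0 0 0"

```text
t: 20.65
tool_pos: [0.5064, 0.0354, 0.1573]
orientation: [-0.079, 3.14, -0.0]
force: [2.9, 1.6, 4.1]
opening: 0.048
```

```bash
python3 look.py g13 side 230,180,310,270 6.5;python3 look.py g13t top 220,260,330,330 7
```

```text
20.65 [0.50635346 0.03540075 0.15730879] [-7.90068083e-02  3.14012758e+00 -7.61942084e-05] [2.92579046 1.56483115 4.09307081] 0.04798672160763679 [-3.12259526e-02 -6.29001555e-02  1.84577123e+00 -2.23819070e-05
  1.35824829e+00 -1.65232771e+00]
20.7 [0.50636105 0.03541325 0.15730019] [-7.89924216e-02  3.14009815e+00 -3.74890121e-05] [2.70483536 2.52007447 5.73740787] 0.047953107330133485 [-3.12190761e-02 -6.28989539e-02  1.84578636e+00  4.50098452e-06
  1.35820360e+00 -1.65231781e+00]
```

View pics/g13t.png

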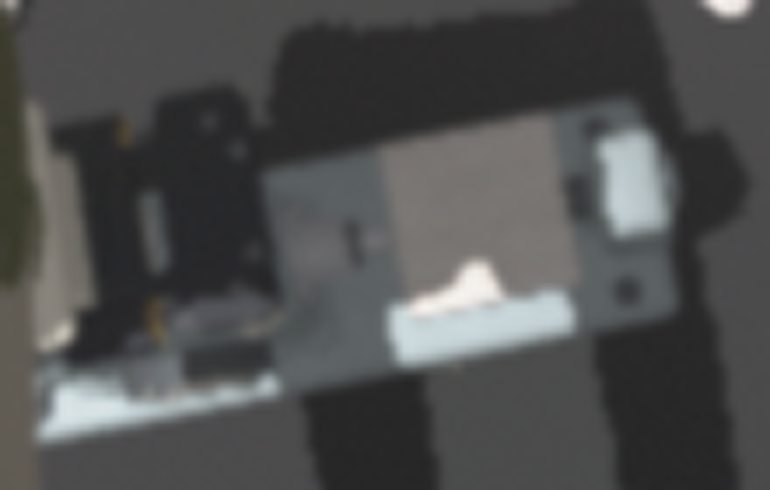

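View pics/g13.png

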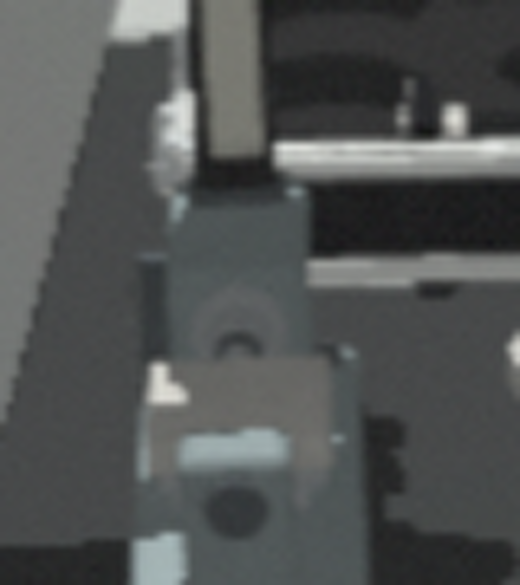

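The plate has moved about 5 mm onto the anvil (top raw corner 297→299 px), and the opening has stalled at 48 mm against the 9 N limit. That is the pressure point, so I hold here.

Emit:
drive_tool --pt "0.5 0 0.01 0 0 0 0" --pt "0.5 0 0.01 0 0 0 0" --pt "0.5 0 0.01 0 0 0 0"

```text
t: 21.0
tool_pos: [0.5064, 0.0355, 0.1573]
orientation: [-0.079, 3.14, -0.001]
force: [1.6, 2.3, 5.3]
opening: 0.0481
```

Emit:
drive_tool --pt "0.52 0 0 0 0 0 0" --pt "0.52 0 0 0 0 0 0" --pt "0.52 0 0 0 0 0 0" --pt "0.52 0 0 0 0 0 0" --pt "0.52 0 0 0 0 0 0" --pt "0.52 0 0 0 0 0 0" --pt "0.52 0 0 0 0 0 0" --pt "0.52 0 0 0 0 0 0" --pt "0.52 0 0 0 0 0 0" --pt "0.52 0 0 0 0 0 0" --pt "0.52 0 0 0 0 0 0" --pt "0.52 0 0 0 0 0 0"

```text
t: 22.0
tool_pos: [0.5064, 0.0354, 0.1573]
orientation: [-0.079, 3.14, -0.0]
force: [1.6, 1.6, 5.1]
opening: 0.048
```

Emit:
drive_tool --pt "0.5 0 -0.02 0 0 0 0" --pt "0.52 0 -0.06 0 0 0 0" --pt "0.54 0 -0.1 0 0 0 0" --pt "0.56 0 -0.13 0 0 0 0" --pt "0.58 0 -0.16 0 0 0 0" --pt "0.59 0 -0.18 0 0 0 0" --pt "0.6 0 -0.2 0 0 0 0" --pt "0.6 0 -0.2 0 0 0 0" --squeeze 26

```text
t: 22.67
tool_pos: [0.5066, 0.0305, 0.1571]
orientation: [-0.079, 3.14, -0.0]
force: [4.7, 2.5, 3.2]
opening: 0.0382
```

Now on to the stop.

Emit:
drive_tool --pt "0.62 0 -0.02 0 0 0 0" --pt "0.64 0 -0.02 0 0 0 0" --pt "0.66 0 -0.02 0 0 0 0" --pt "0.66 0 -0.02 0 0 0 0"

```text
t: 23.0
tool_pos: [0.5066, 0.0305, 0.1571]
orientation: [-0.079, 3.14, 0.001]
force: [5.0, 4.1, 3.5]
opening: 0.0381
```

Emit:
drive_tool --pt "0.7 0 0.01 0 0 0 0" --pt "0.7 0 0.01 0 0 0 0" --pt "0.7 0 0.01 0 0 0 0" --pt "0.7 0 0.01 0 0 0 0" --pt "0.7 0 0.01 0 0 0 0" --pt "0.7 0 0.01 0 0 0 0" --pt "0.7 0 0.01 0 0 0 0" --pt "0.7 0 0.01 0 0 0 0" --pt "0.7 0 0.01 0 0 0 0" --pt "0.7 0 0.01 0 0 0 0" --pt "0.7 0 0.01 0 0 0 0" --squeeze 30

```text
t: 23.92
tool_pos: [0.5066, 0.0304, 0.1571]
orientation: [-0.079, 3.14, 0.0]
force: [5.4, 3.6, 2.5]
opening: 0.038
```

```bash
python3 look.py g14t top 220,260,330,330 7
```

```text
23.9167 [0.50659226 0.03040905 0.15713107] [-7.90075398e-02  3.13955632e+00  2.10733313e-04] [5.36972566 3.58253576 2.45339599] 0.037983456110308476 [-4.12448186e-02 -6.35404939e-02  1.84672016e+00  2.07786918e-04
  1.35738183e+00 -1.66240481e+00]
```

View pics/g14t.png

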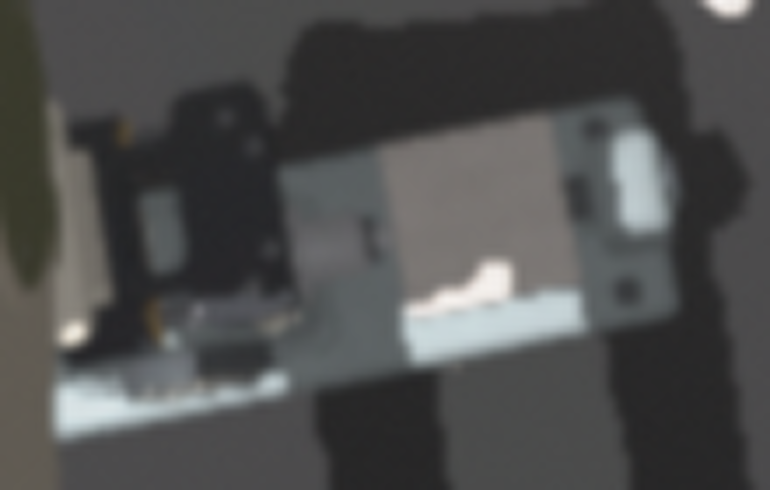

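The plate has not moved and the opening has been steady at 38.0 mm even at 30 N: the stop, held over 1 s. I let go and rise.

Emit:
drive_tool --pt "0.6 0 0 0 0 0 0" --pt "0.4 0 0.15 0 0 0 0" --pt "0.1 0 0.35 0 0 0 0" --pt "0 0 0.45 0 0 0 0" --pt "0 0 0.45 0 0 0 0" --pt "0 0 0.45 0 0 0 0"

```text
t: 24.47
tool_pos: [0.5053, 0.0414, 0.1562]
orientation: [0.078, -3.139, -0.0]
force: [1.0, 1.9, -0.8]
opening: 0.0668
```

Emit:
drive_tool --pt "0 0 0 0 0 0 0" --pt "0 0 0 0 0 0 0" --pt "0 0 0 0 0 0 0" --pt "0 0 0 0 0 0 0"

```text
t: 24.8
tool_pos: [0.5058, 0.0415, 0.1568]
orientation: [0.079, -3.14, 0.001]
force: [-0.8, -0.1, 0.8]
opening: 0.0911
```

Emit:
drive_tool --pt "0 0 0 1 0 0 0" --pt "0 0 0 2 0 0 0" --pt "0 0 0 3.2 0 0 0" --pt "0 -1 0.5 4.4 0 0 0" --pt "0 -2 2 4.4 0 0 0" --pt "0 -3 3.5 4.4 0 0 0" --pt "0 -4 5 4.4 0 0 0" --pt "0 -4 6 4.4 0 0 0" --pt "0 -4 6 4.4 0 0 0" --pt "0 -4 6 4.4 0 0 0"

```text
t: 25.63
tool_pos: [0.4056, 0.1928, 0.2673]
orientation: [-0.085, 3.14, -0.0]
force: [0.4, -0.1, -0.3]
opening: 0.093
```

```bash
python3 look.py g15t top 200,255,340,330 5.7;python3 look.py g15 side 225,165,345,300 4.4
```

```text
25.6333 [0.40558947 0.19282037 0.26729735] [-8.50438233e-02  3.14000287e+00 -4.07563128e-04] [ 0.3654041  -0.08832505 -0.28104598] 0.09295876923702825 [ 3.29823295e-01 -2.98093883e-01  1.85005748e+00 -3.78440611e-04
  1.58928804e+00 -1.29513485e+00]
25.6833 [0.40606594 0.19170181 0.2671712 ] [-8.21254967e-02  3.14031742e+00 -1.05303674e-03] [ 0.03799353 -0.27678574  0.7370881 ] 0.09316197459180504 [ 3.27359770e-01 -2.97806516e-01  1.85005388e+00 -7.00106063e-04
  1.58935188e+00 -1.29574157e+00]
```

View pics/g15t.png

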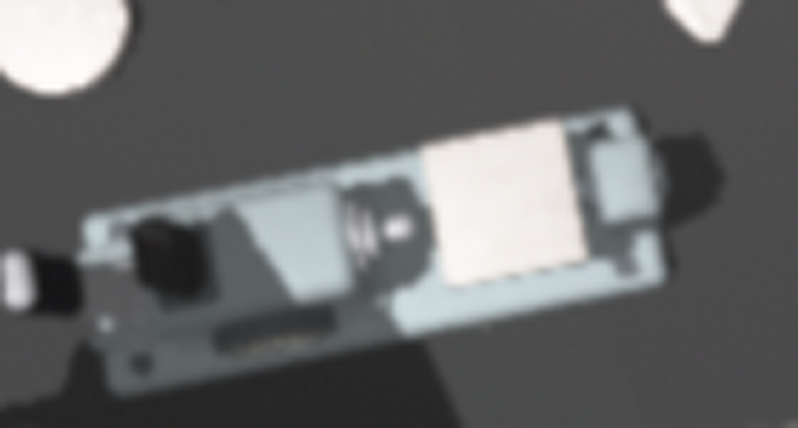

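View pics/g15.png

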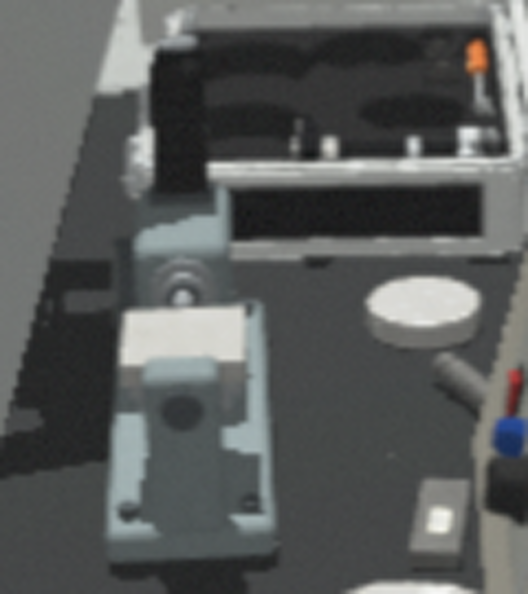

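The final views show the plate lying square on the packing against the anvil, the lever sprung back to its rest position at (15,280), and the bystanders unmoved. The arm is clear, so I hand in.

```bash
python3 -c "
from plant import robot
print(robot.close_job())"
```

```text
the job is handed in; nothing more can be done
None
```

I took the edge hardness reading as asked and handed the job in at about 26 s of the 72 s allowed; no verdict was reported.

- **Packing:** I laid it on the rest and pressed down with about 15 N. Its height did not change, so it lies flat.
- **Plate:** I laid it squarely on the packing and pressed down with about 10 N. Its height also held.
- **Pressure point:** I squeezed trigger and grip together. With the force limited to 9 N, the fingers stalled at an opening of 48.0 mm, about 0.155 rad. By then the plate had slid about 5 mm onto the anvil. I kept it still there for over 1 s.
- **Stop:** I squeezed on with 26 to 30 N to a steady 38.0 mm and kept it there for over 1 s. I then let the trigger go and moved the arm clear.

The last pictures show the packing and plate square on the rest, the lever back at its rest position and the bystanders in view where they were.

- **Checks that disagreed:**
  - The stop came at 38.0 mm instead of the nominal 37 mm. I put this down to finger and measuring offset, because it did not move when I raised the force from 26 to 30 N.
  - The tester's base outline disagreed with its upper parts by about 7 mm, so I worked from the rest and post instead.
- **Not checked:** I could not see the dial pointer, so the stop and the pressure point were judged by feel and opening only.
- **Fine search:** While finding the pressure point I eased the trigger back about a millimetre once to balance the fingers.

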